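Index the carving stand a quarter turn

TASK

One side of the rosette is carved: bring the next side to the front. Pull up the spring collar of the carving stand's index plunger and turn it clockwise (seen from above) until it stays parked up, push the rosette block and its turntable round a quarter turn counter-clockwise (seen from above), then turn the collar back and let it down so that the pin drops fully home in the next hole and the turntable is locked. Leave the mallet, the offcut and the gouge where they are.

Things in the scene. Friction and masses are not known exactly. Their poses are not given: they have to be found in the camera images.
- stand: Carving stand bolted to the bench: green cast base and bracket under a grey round turntable. Origin: on the bench, on the turntable's vertical axis. The index plunger stands upright 128 mm from it along the stand's +y, on the arm of a bracket that reaches from y = 107 to 203 mm, 56 mm wide, top 112 mm above the bench. Seen with its arm to the robot's left (yaw within 0.55 rad).
- plate_top (a point): Middle of the top face of the turntable's aluminium faceplate: 290 mm across, 18 mm thick, top 85 mm above the bench, turning about its centre. Four brass-bushed index holes lie in it 128 mm from the axis, 90 degrees apart.
- block_center (a point): Centre of the square pale wooden rosette block (120 x 120 x 45 mm, 85 to 130 mm above the bench; boss and leaves 6 mm higher), screwed to the middle of the turntable: push its sides to turn both. On the axis; turns with the block; axes square to its sides, equal to the stand's at the start. Its -x side is carved (leaves on a dark ground), the others only drawn in pencil.
- turntable (a joint): The turntable's angle in rad, counter-clockwise seen from above. 0 at the start, with the pin locked in a hole; the next hole is at +1.571. With the pin out it turns on a stiff bearing (about 0.4 N m) and stays where it is left.
- collar_grip (a point): Centre of the knurled steel spring collar: plain upright cylinder, 42 mm across, 36 mm tall, centre 142 mm above the bench with the pin home; it rises and turns with the collar. Its housing (43 mm across) stands below it on the arm, 12 mm below its lower edge. A white line on its top points along the stand's +y when locked; a red band shows below it only while it is up.
- collar_lift (a joint): How far the collar and its round-tipped 10 mm pin are pulled up, in m: 0 = home, pin 9 mm deep in a hole; 0.009 = tip riding on the faceplate between holes; 0.011 = parked; 0.020 = upper stop. The spring pulls it down with 6.4 N at 0, 11 N when parked, 14 N at the upper stop.
- collar_turn (a joint): Collar's turn in rad, clockwise seen from above: 0 = locked (stop), 1.15 = stop. Lifted under 14 mm, a lug in a slot holds it near 0. Lifted 14 to 20 mm, turned to 1.05-1.15 and let go, it sinks onto a seat and stays parked. To release: lift over 14 mm, turn back to 0, let down. If no hole is under the pin, it rides on the plate, and snaps in when the turntable is pushed over a hole.
- mallet: Dark wooden carver's mallet standing on its head, 96 mm across and 220 mm tall; origin under its middle. Bystander.
- offcut: Pale beech offcut, 150 x 60 x 45 mm, lying along its own x; origin under its middle. Bystander.
- gouge: Carving gouge lying with its blade on a small wooden rest, 265 mm long along its own x, handle to -x; origin on the bench below the ferrule. Bystander.

How it is judged:
By the outcome, as a careful person would: the job done as asked, in the order asked, and still so for the second after the job is handed in, with the robot touching nothing.
It also fails if it takes over 72 s, if anything falls off the work surface, if the arm or the gripper's body presses on something with over 40 N, if the wrist force passes 120 N, or if a joint passes its speed limit or range.

ROBOT

A 6-joint arm with a two-finger parallel gripper is mounted at the origin on the work surface. World frame = base frame: x ahead of the robot, y to its left, z up, the work surface at z = 0. Lengths are in m, angles in degrees, forces in N, time in s.
With the tool pointing down it reaches from about 0.4 to 0.825 m from the base axis. Payload 7 kg.
Tool frame: the origin (TCP) lies midway between the tips of the shut fingers; the grasp point (between the pads) lies 19 mm behind it; z points along the fingers, y is the direction in which the jaws open and shut (so a half turn about z gives the same grasp; the last joint's range is limited). The gripper opens to 88 mm and grips with 3 to 60 N. Pads are 19 mm wide; open, the fingers measure 130 mm over their backs; the gripper's body (78 mm by 193 mm) begins 47 mm behind the grasp point.
Start: joints at [-52.764, 20.546, 0.682, 0, -70.136, -16.507], TCP at [0.239, -0.631, 0.227] pointing down, gripper open.
Joint ranges: [-176.03, 176.03], [-82.01, 121.73], [-58.28, 71.71], [-173.87, 95.51], [-174.79, -0.11], [-173.66, 173.66]. Speed limits (degrees/s): [136.94, 136.94, 172.46, 180, 180, 180].

INTERFACE

Orientations are given as [roll, pitch, yaw] about the fixed x, y, z axes, in that order (R = Rz(yaw) Ry(pitch) Rx(roll)).
In Python, from plant import r gives the robot as it stands. The module is installed in compiled form; this text tells all that it offers.
- The arm moves only by the tool send_rows, never from a script. Its argument "motion" is a list of rows, each an object with "travel": the shift along the tool's x, y, z in m, a list of three; "spin": the turn about the tool's z in degrees. In form: [{"travel": [tx, ty, tz], "spin": spin}, ...]. A call has 1 to 5 rows; each row shifts and turns the pose as measured when the row begins, along the tool's axes as they then stand; what a row does not reach is not made up. A row lasts 1/12 s, in which the tool goes at most 41.7 mm and 7.16 degrees, less where a joint would pass 70% of its speed; a pose out of reach is approached as far as the arm can. A call is refused whole if a number of a shift passes 0.0417 or a number of a turn 7.16, either way. A call with a gripper value outside its range is refused whole. "gripper" is the gripper command: -1 is shut, 1 is fully open, values between are in proportion, set as the call begins (left out, the last holds). The fingers move at their own pace and stop on an object; "squeeze" is the grip in N (left out, the last holds). Time passes only in rows, so rows that do not move let the fingers close. It gives the time, the measured TCP pose, the force and the opening at its end, in the units of the state.
- r.get_state(): the state, without advancing time (a new reading comes with each control period).
- r.capture(name): name is "scene" or "top"; returns (picture, depth): 420x560x3 uint8, blue, green, red; 420x560 float32, m along the optical axis (not along the pixel's ray), 0 where there is no reading.
- r.get_calibration(name): a dict with "fov_y" (degrees; the focal length in pixels is half the picture's height over the tangent of half this angle, whatever the lens; pixels are square), "cx", "cy" (the principal point, pixels), "origin" and "orientation" of the camera in the world. Camera axes: x right, y down, z forward; pixel columns grow to the right and rows downward; lengths in m; the calibration is good to about 2 mm. A picture is of the moment at which its call begins. get_calibration takes no time and is no camera call.
- r.close_job(): hands the job in, once; it reports no verdict.
Trained networks look in the newest picture that a camera, given by its name, has taken for a name from the list of things; names that differ only in an ending like _2 or _b are one class to them, and where a whole thing is asked for, a point or a joint stands for the part that bears it (a point fixed in the world has none). Each returns a list of dicts, best first, with "conf" (0 to 1); they miss things now and then, are a little off and sometimes report something else, mostly with a low value. They report only what shows in the picture. A call takes as long as a camera call.
- r.boxes_of(camera, target): "at" ([x, y, z] in m, in the coordinates of the camera as it stood for that picture, good to about 4 mm: the middle of the surface that is visible of it).
- r.pinpoint(camera, target): "at" ([x, y, z] in m, in the coordinates of the camera as it stood for that picture, good to about 4 mm: a listed point, or the origin of a listed thing).
The state is a dict: "time_s": time; "joints": joint angles; "qd": joint speeds; "joint_torque": joint torques, N m; "tcp_pos": TCP position; "eef_rot": TCP orientation; "contact_force": force on the tool from outside, world axes, zero at the start; "moment": the same for the moment, N m; "gripper_width": finger opening in m.
Only numpy, scipy, OpenCV 4.12 (cv2) and the standard library are available. Lean on these libraries where they do the work, as an engineer would, in place of code of your own. Each camera call takes 0.05 s, during which the arm holds its last target. There are 200 camera calls.

## Working session

There is one attempt and no reset: what is moved stays moved. The work goes in short steps, Python scripts to look and compute and a tool call to move; the robot and the scene stay as the last step left them, time stands still between calls to the robot, and variables do not carry over. Pictures are saved under pics/ and viewed, about 8 in all and at most 12, crops included, and the job is handed in when it is done.

Besides the shell and the picture viewer there is one more tool, called as name(argument=value, ...), one argument or row to a line, values as JSON. send_rows: Moves the arm, as the interface text tells. Its arguments: {"type":"object","properties":{"motion":{"type":"array"},"gripper":{"type":"number"},"squeeze":{"type":"number"}},"required":["motion"]}

```bash
mkdir -p pics; cat > h.py <<'E'
from plant import r
import numpy as np, cv2
from scipy.spatial.transform import Rotation as R
def T(c):
    k=r.get_calibration(c); return k
def w(c,p):
    k=T(c); o=np.array(k["orientation"]); 
    M=R.from_euler('xyz',o,degrees=True).as_matrix() if o.size==3 else o
    return M@np.array(p)+np.array(k["origin"])
def find(c,t,f='pinpoint',n=2):
    return [(np.round(w(c,d["at"]),4).tolist(),round(d["conf"],2)) for d in getattr(r,f)(c,t)[:n]]
E
python3 - <<'E'
from h import *
for c in("scene","top"):
    im,d=r.capture(c); cv2.imwrite(f"pics/{c}0.png",im)
    print(c,T(c))
    for t in["stand","plate_top","block_center","collar_grip","mallet","offcut","gouge"]: print(t,find(c,t))
print(r.get_state())
E
```

```text
scene {'fov_y': 44.41777188282923, 'cx': 292.6559933194976, 'cy': 216.15067731046358, 'origin': array([1.61948888, 0.50472899, 1.08560949]), 'orientation': array([-128.65769748,    1.06671483,  113.76196975])}
stand []
plate_top []
block_center []
collar_grip []
mallet []
offcut []
gouge []
top {'fov_y': 51.775508938750384, 'cx': 275.1716288297372, 'cy': 204.1537107430961, 'origin': array([0.35426305, 0.03047235, 1.25365749]), 'orientation': array([-170.13838755,   -0.23729848,  -89.46609206])}
stand [([0.6039, 0.0094, -0.0029], 0.57)]
plate_top [([0.6048, 0.0084, -0.0043], 0.56)]
block_center [([0.6031, 0.0025, 0.1097], 0.93)]
collar_grip [([0.6072, 0.1314, 0.1437], 0.72)]
mallet [([0.6092, -0.4, -0.0037], 0.92)]
offcut [([0.4671, -0.4062, 0.0], 0.88)]
gouge [([0.5112, 0.4865, 0.0005], 0.58)]
{'time_s': 0.8, 'joints': array([-5.27639300e+01,  2.05460236e+01,  6.80295837e-01, -1.66327763e-03,
       -7.01357181e+01, -1.65066256e+01]), 'qd': array([-0.00247396, -0.06848057, -0.03404235,  0.07055326,  0.01033751,
        0.09044616]), 'joint_torque': array([-1.91240856e-04, -5.82278574e+01,  2.93290919e+01,  7.00197503e+00,
        1.28174038e-02,  6.32080014e-05]), 'tcp_pos': array([ 0.23889017, -0.63127021,  0.22654715]), 'eef_rot': array([ 1.79998169e+02,  1.08901748e-03, -1.59271121e+02]), 'contact_force': array([0.6706502 , 0.177269  , 0.08266755]), 'moment': array([-0.04336648,  0.00976171, -0.00019806]), 'gripper_width': 0.08776253348512615}
```

View pics/scene0.png

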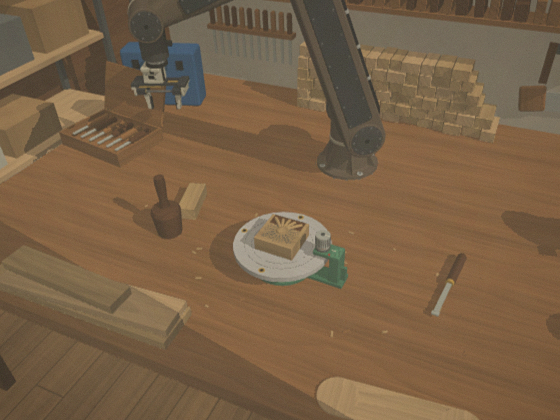

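View pics/top0.png

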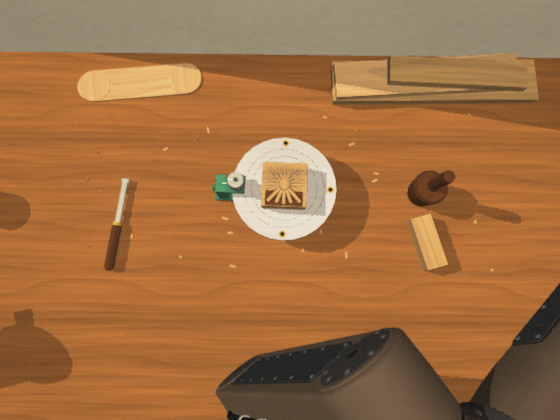

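The scene view shows the stand at (285,245) with the collar at (322,240). The top view shows the plate at (284,189), the collar at (236,181), and bushes at (285,143), (330,189) and (282,234). The carved side faces the robot. Next I'll refine the positions with ray–plane intersections.

```bash
cat >> h.py <<'E'
def ray(c,u,v,z):
    k=T(c); f=210/np.tan(np.radians(k["fov_y"]/2))
    d=w(c,[(u-k["cx"])/f,(v-k["cy"])/f,1])-np.array(k["origin"]); o=np.array(k["origin"])
    return o+d*(z-o[2])/d[2]
def cloud(c,d):
    k=T(c); f=210/np.tan(np.radians(k["fov_y"]/2)); v,u=np.indices(d.shape)
    P=np.stack([(u-k["cx"])/f*d,(v-k["cy"])/f*d,d],-1)
    M=R.from_euler('xyz',k["orientation"],degrees=True).as_matrix()
    return P@M.T+np.array(k["origin"])
E
python3 - <<'E'
from h import *
im,d=r.capture("top")
print(find("top","collar_grip"),find("top","block_center"))
P=cloud("top",d); X,Y,Z=P[...,0],P[...,1],P[...,2]
reg=(abs(X-.605)<.2)&(abs(Y-.03)<.22)&(d>0)
hsv=cv2.cvtColor(im,cv2.COLOR_BGR2HSV)
for (u,v) in [(285,143),(330,189),(282,234)]:
    s=hsv[v-6:v+7,u-6:u+7]; m=(s[...,1]>110)
    yy,xx=np.nonzero(m); U,V=u-6+xx.mean(),v-6+yy.mean(); print("bush",len(xx),U,V,ray("top",U,V,.085))
m=reg&(abs(Z-.16)<.012)&(Y>.08); print("collar top",m.sum(),P[m].mean(0),np.median(Z[m]),P[m].min(0),P[m].max(0))
m=reg&(Z>.12)&(Z<.145)&(np.hypot(X-.605,Y-.005)<.09); print("block",m.sum(),P[m].mean(0),cv2.minAreaRect(P[m][:,:2].astype(np.float32)*1000))
m=reg&(abs(Z-.085)<.006); print("plate",m.sum(),cv2.fitEllipse(cv2.convexHull(P[m][:,:2].astype(np.float32)*1000)))
a=cv2.resize(im[120:260,200:350],None,fx=5,fy=5,interpolation=cv2.INTER_CUBIC); cv2.imwrite("pics/c1.png",a[:600])
s,_=r.capture("scene"); cv2.imwrite("pics/s1.png",cv2.resize(s[190:310,220:380],None,fx=5,fy=5,interpolation=cv2.INTER_CUBIC))
print(find("scene","collar_grip"),find("scene","block_center"),find("scene","collar_grip","boxes_of"))
E
```

```text
[([0.6063, 0.0023, 0.1078], 0.68), ([0.6104, 0.1297, 0.1446], 0.5)] [([0.5998, 0.0021, 0.1065], 0.62)]
bush 33 285.3939393939394 141.45454545454547 [7.36719141e-01 4.45085212e-04 8.50000000e-02]
bush 32 331.0625 189.40625 [ 0.60030448 -0.12629397  0.085     ]
bush 33 281.45454545454544 234.72727272727272 [0.47359121 0.00972768 0.085     ]
collar top 211 [0.60641976 0.13119825 0.15985256] 0.16003816830332496 [0.58641823 0.11135771 0.14849007] [0.62873597 0.15074822 0.16599368]
block 2003 [0.60222756 0.00400509 0.13071993] ((603.8587036132812, 3.8973541259765625), (119.8564224243164, 121.89130401611328), 88.08760833740234)
plate 6007 ((602.8157958984375, 10.507087707519531), (285.08978271484375, 307.50390625), 8.427994728088379)
[] [] []
```

View pics/c1.png

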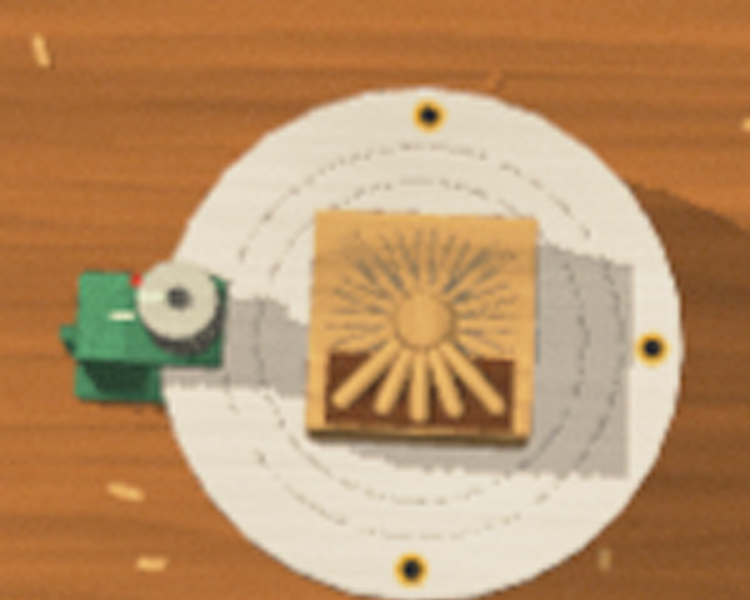

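Refined positions: axis at about (0.604, 0.0035), stand yaw about −1.9°, and collar at about (0.608, 0.1315). I'll start the transfer.

send_rows(
  motion=[
    {"travel":[-0.027,0.0255,0],"spin":0},
    {"travel":[-0.027,0.0255,0],"spin":0},
    {"travel":[-0.027,0.0255,0],"spin":0},
    {"travel":[-0.027,0.0255,0],"spin":0},
    {"travel":[-0.027,0.0255,0],"spin":0},
  ],
  gripper=1,
)

```text
time_s: 1.57
tcp_pos: [0.319, -0.4643, 0.2235]
eef_rot: [179.9, -0.1, -159.8]
contact_force: [1.8, -0.8, -1.0]
gripper_width: 0.0875
```

send_rows(
  motion=[
    {"travel":[-0.027,0.0255,0],"spin":0},
    {"travel":[-0.027,0.0255,0],"spin":0},
    {"travel":[-0.027,0.0255,0],"spin":0},
    {"travel":[-0.027,0.0255,0],"spin":0},
    {"travel":[-0.027,0.0255,0],"spin":0},
  ],
)

```text
time_s: 1.98
tcp_pos: [0.4038, -0.2899, 0.2245]
eef_rot: [-180.0, -0.0, -159.9]
contact_force: [0.1, 0.2, 0.2]
gripper_width: 0.0878
```

send_rows(
  motion=[
    {"travel":[-0.027,0.0255,0],"spin":0},
    {"travel":[-0.027,0.0255,0],"spin":0},
    {"travel":[-0.027,0.0255,0],"spin":0},
    {"travel":[-0.027,0.0255,0],"spin":0},
    {"travel":[-0.027,0.0255,0],"spin":0},
  ],
)

```text
time_s: 2.4
tcp_pos: [0.4892, -0.1145, 0.2269]
eef_rot: [-179.9, 0.3, -159.8]
contact_force: [0.7, -0.6, -0.0]
gripper_width: 0.0877
```

send_rows(
  motion=[
    {"travel":[-0.027,0.0255,0],"spin":0},
    {"travel":[-0.027,0.0255,0],"spin":0},
    {"travel":[-0.027,0.0255,0],"spin":0},
    {"travel":[-0.027,0.0255,0],"spin":0},
    {"travel":[0,0,0],"spin":0},
  ],
)

```text
time_s: 2.82
tcp_pos: [0.5601, 0.0313, 0.2291]
eef_rot: [-179.8, 0.6, -159.6]
contact_force: [0.8, -0.7, 0.3]
gripper_width: 0.0876
```

send_rows(
  motion=[
    {"travel":[0,0,0],"spin":-7.1},
    {"travel":[0,0,0],"spin":-7.1},
    {"travel":[0,0,0],"spin":-7.1},
    {"travel":[0,0,0],"spin":-7.1},
    {"travel":[0,0,0],"spin":-7.1},
  ],
)

```text
time_s: 3.23
tcp_pos: [0.5612, 0.0357, 0.2285]
eef_rot: [-179.6, 0.3, -123.6]
contact_force: [0.2, -1.0, 0.2]
gripper_width: 0.0873
```

send_rows(
  motion=[
    {"travel":[0,0,0],"spin":-7.1},
    {"travel":[0,0,0],"spin":-7.1},
    {"travel":[0,0,0],"spin":-7.1},
    {"travel":[0,0,0],"spin":-7.1},
    {"travel":[0,0,0],"spin":-7.1},
  ],
)

```text
time_s: 3.65
tcp_pos: [0.5612, 0.0356, 0.2289]
eef_rot: [-179.4, 0.0, -87.8]
contact_force: [-0.7, 0.5, 0.6]
gripper_width: 0.0876
```

send_rows(
  motion=[
    {"travel":[0,0,0],"spin":-7.1},
    {"travel":[0,0,0],"spin":-7.1},
    {"travel":[0,0,0],"spin":-7.1},
    {"travel":[0,0,0],"spin":-7.1},
    {"travel":[0,0,0],"spin":0},
  ],
)

```text
time_s: 4.07
tcp_pos: [0.5612, 0.0353, 0.2295]
eef_rot: [-179.4, -0.3, -58.8]
contact_force: [0.1, -0.9, 0.7]
gripper_width: 0.0875
```

send_rows(
  motion=[
    {"travel":[-0.0145,-0.0225,0],"spin":0},
    {"travel":[-0.0145,-0.0225,0],"spin":0},
    {"travel":[-0.0145,-0.0225,0],"spin":0},
    {"travel":[-0.0145,-0.0225,0],"spin":0},
    {"travel":[0,0,0],"spin":0},
  ],
)

```text
time_s: 4.48
tcp_pos: [0.6101, 0.1332, 0.2315]
eef_rot: [-179.3, -0.3, -60.2]
contact_force: [1.3, -0.2, 0.5]
gripper_width: 0.0874
```

```bash
cat >> h.py <<'E'
def to(x,y,z=None):
    s=r.get_state(); p=s["tcp_pos"]; M=R.from_euler('xyz',s["eef_rot"],degrees=True).as_matrix()
    print("pose",np.round(p,4),np.round(s["eef_rot"],1),"F",np.round(s["contact_force"],1),"j6",round(s["joints"][5],1),"tool d",np.round(M.T@(np.array([x,y,p[2] if z is None else z])-p),4))
E
python3 - <<'E'
from h import *
to(.608,.1315,.128)
im,d=r.capture("top"); cv2.imwrite("pics/t2.png",cv2.resize(im[100:250,170:350],None,fx=4,fy=4))
s,_=r.capture("scene"); cv2.imwrite("pics/s2.png",cv2.resize(s[170:310,220:380],None,fx=4,fy=4,interpolation=cv2.INTER_CUBIC))
E
```

```text
pose [0.6101 0.1332 0.2315] [-179.3   -0.3  -60.2] F [ 1.3 -0.2  0.5] j6 -0.7 tool d [-0.      0.0039  0.1034]
```

View pics/s2.png

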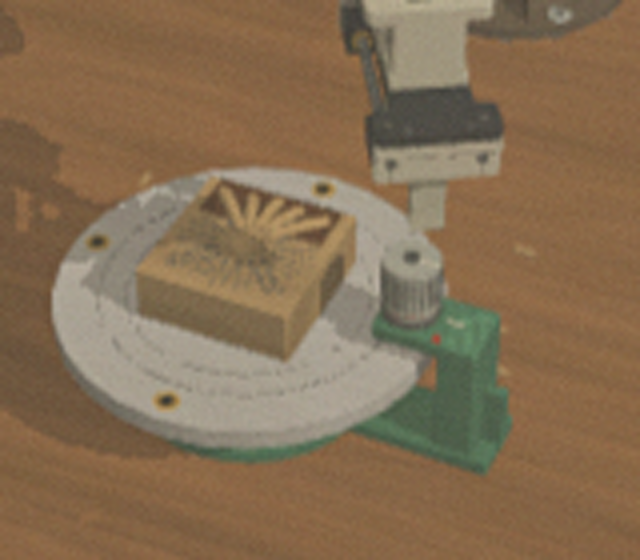

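The scene crop shows the gripper centred above the collar at (412,280), with nothing in the way. I'll descend in steps and close lightly.

send_rows(
  motion=[
    {"travel":[0,0.004,0.015],"spin":0},
    {"travel":[0,0,0.025],"spin":0},
    {"travel":[0,0,0.025],"spin":0},
    {"travel":[0,0,0.02],"spin":0},
    {"travel":[0,0,0.005],"spin":0},
  ],
)

```text
time_s: 5.0
tcp_pos: [0.606, 0.1259, 0.1423]
eef_rot: [-179.0, -0.3, -61.0]
contact_force: [-0.9, -0.9, 0.2]
gripper_width: 0.0878
```

```bash
python3 - <<'E'
from h import *
to(.608,.1315,.128); print(r.get_state()["joints"].round(1))
E
```

```text
pose [0.606  0.1259 0.1423] [-179.    -0.3  -61. ] F [-0.9 -0.9  0.2] j6 -1.2 tool d [-0.004  -0.0043  0.0143]
[ 30.   18.4 -14.3   0.4 -56.3  -1.2]
```

send_rows(
  motion=[
    {"travel":[-0.004,-0.0043,0.008],"spin":0},
    {"travel":[0,0,0.006],"spin":0},
    {"travel":[0,0,0],"spin":0},
  ],
)

```text
time_s: 5.25
tcp_pos: [0.6076, 0.13, 0.1278]
eef_rot: [-179.0, -0.3, -61.2]
contact_force: [-0.2, -0.2, -0.2]
gripper_width: 0.0875
```

```bash
python3 - <<'E'
from h import *
to(.608,.1315,.128)
E
```

```text
pose [0.6076 0.13   0.1278] [-179.    -0.3  -61.2] F [-0.2 -0.2 -0.2] j6 -1.7 tool d [-0.0011 -0.0011 -0.0002]
```

send_rows(
  motion=[
    {"travel":[0,0,0],"spin":0},
    {"travel":[0,0,0],"spin":0},
    {"travel":[0,0,0],"spin":0},
    {"travel":[0,0,0],"spin":0},
    {"travel":[0,0,0],"spin":0},
  ],
  gripper=-1,
  squeeze=8,
)

```text
time_s: 5.67
tcp_pos: [0.6095, 0.1307, 0.1316]
eef_rot: [-178.7, -0.3, -61.3]
contact_force: [0.2, -0.5, 0.6]
gripper_width: 0.0598
```

send_rows(
  motion=[
    {"travel":[0,0,0],"spin":0},
    {"travel":[0,0,0],"spin":0},
    {"travel":[0,0,0],"spin":0},
    {"travel":[0,0,0],"spin":0},
    {"travel":[0,0,0],"spin":0},
  ],
)

```text
time_s: 6.08
tcp_pos: [0.6099, 0.1309, 0.1326]
eef_rot: [-178.6, -0.4, -61.3]
contact_force: [0.2, 0.1, 0.4]
gripper_width: 0.042
```

send_rows(
  motion=[
    {"travel":[0,0,0],"spin":0},
    {"travel":[0,0,0],"spin":0},
    {"travel":[0,0,0],"spin":0},
  ],
  squeeze=50,
)

```text
time_s: 6.33
tcp_pos: [0.6098, 0.1309, 0.1326]
eef_rot: [-178.7, -0.4, -61.2]
contact_force: [0.9, 1.1, 0.3]
gripper_width: 0.0413
```

send_rows(
  motion=[
    {"travel":[0,0,-0.005],"spin":0},
    {"travel":[0,0,-0.005],"spin":0},
    {"travel":[0,0,-0.004],"spin":0},
  ],
)

```text
time_s: 6.58
tcp_pos: [0.6095, 0.131, 0.1439]
eef_rot: [-178.8, -0.3, -61.3]
contact_force: [6.0, -0.7, -12.1]
gripper_width: 0.0415
```

send_rows(
  motion=[
    {"travel":[0,0,-0.004],"spin":0},
    {"travel":[0,0,-0.003],"spin":0},
  ],
)

```text
time_s: 6.75
tcp_pos: [0.6095, 0.131, 0.149]
eef_rot: [-178.8, -0.3, -61.3]
contact_force: [6.6, -0.2, -14.0]
gripper_width: 0.0416
```

send_rows(
  motion=[
    {"travel":[0,0,-0.0005],"spin":0},
  ],
)

```text
time_s: 6.83
tcp_pos: [0.6096, 0.131, 0.1486]
eef_rot: [-178.8, -0.2, -61.4]
contact_force: [5.4, -0.5, -14.2]
gripper_width: 0.0413
```

send_rows(
  motion=[
    {"travel":[0,0,-0.001],"spin":5},
    {"travel":[0,0,-0.0005],"spin":5},
    {"travel":[0,0,-0.0005],"spin":5},
  ],
)

```text
time_s: 7.08
tcp_pos: [0.6092, 0.1308, 0.1466]
eef_rot: [-179.0, 0.1, -76.9]
contact_force: [5.1, -0.5, -13.7]
gripper_width: 0.0414
```

```bash
python3 - <<'E'
from h import *
to(.6096,.131,.1495); print(r.get_state()["moment"].round(2))
E
```

```text
pose [0.6092 0.1308 0.1466] [-1.79e+02  1.00e-01 -7.69e+01] F [  5.1  -0.5 -13.7] j6 -17.2 tool d [-0.0001 -0.0005 -0.0029]
[-0.27 -2.23  0.  ]
```

send_rows(
  motion=[
    {"travel":[0,0,-0.003],"spin":0},
    {"travel":[0,0,-0.0015],"spin":4},
    {"travel":[0,0,-0.0015],"spin":5},
    {"travel":[0,0,-0.0015],"spin":5},
  ],
)

```text
time_s: 7.42
tcp_pos: [0.6088, 0.1306, 0.1483]
eef_rot: [-179.3, 0.3, -91.7]
contact_force: [4.5, -0.8, -13.2]
gripper_width: 0.0413
```

send_rows(
  motion=[
    {"travel":[0,0,-0.002],"spin":5},
    {"travel":[0,0,-0.0015],"spin":5},
    {"travel":[0,0,-0.0015],"spin":5},
  ],
)

```text
time_s: 7.67
tcp_pos: [0.6081, 0.1306, 0.1488]
eef_rot: [-179.6, 0.4, -107.5]
contact_force: [4.9, 0.8, -13.9]
gripper_width: 0.0414
```

send_rows(
  motion=[
    {"travel":[0,0,-0.002],"spin":5},
    {"travel":[0,0,-0.0015],"spin":5},
    {"travel":[0,0,-0.001],"spin":5},
  ],
)

```text
time_s: 7.92
tcp_pos: [0.6075, 0.1308, 0.1488]
eef_rot: [-179.9, 0.4, -123.4]
contact_force: [5.2, 1.1, -14.8]
gripper_width: 0.0411
```

```bash
python3 - <<'E'
from h import *
to(.6096,.131,.1495); print(r.get_state()["moment"].round(2))
E
```

```text
pose [0.6075 0.1308 0.1488] [-179.9    0.4 -123.4] F [  5.2   1.1 -14.8] j6 -63.4 tool d [-0.0014 -0.0016 -0.0007]
[-0.41 -2.64 -0.02]
```

send_rows(
  motion=[
    {"travel":[0,0,-0.0015],"spin":2},
    {"travel":[0,0,-0.001],"spin":1.5},
  ],
)

```text
time_s: 8.08
tcp_pos: [0.6074, 0.1308, 0.1484]
eef_rot: [-180.0, 0.3, -127.3]
contact_force: [4.8, 1.9, -14.3]
gripper_width: 0.0409
```

send_rows(
  motion=[
    {"travel":[0,0,0.001],"spin":0.5},
    {"travel":[0,0,0.002],"spin":0},
    {"travel":[0,0,0.002],"spin":0},
  ],
)

```text
time_s: 8.33
tcp_pos: [0.6077, 0.1308, 0.1434]
eef_rot: [-179.9, 0.2, -127.7]
contact_force: [-11.0, 1.8, 22.3]
gripper_width: 0.0412
```

```bash
python3 - <<'E'
from h import *
to(.6096,.131,.1495); print(r.get_state()["moment"].round(2))
E
```

```text
pose [0.6077 0.1308 0.1434] [-179.9    0.2 -127.7] F [-11.    1.8  22.3] j6 -67.8 tool d [-0.0013 -0.0014 -0.0061]
[0.13 3.41 0.47]
```

The collar is seated: the lift is about 11 mm and the push force reversed. I'll relieve the load and open.

send_rows(
  motion=[
    {"travel":[0,0,-0.0005],"spin":0},
    {"travel":[0,0,0],"spin":0},
  ],
)

```text
time_s: 8.5
tcp_pos: [0.6074, 0.1309, 0.1442]
eef_rot: [-179.9, 0.2, -127.5]
contact_force: [4.0, -1.0, -10.8]
gripper_width: 0.0411
```

send_rows(
  motion=[
    {"travel":[0,0,0],"spin":0},
    {"travel":[0,0,0],"spin":0},
    {"travel":[0,0,0],"spin":0},
    {"travel":[0,0,0],"spin":0},
    {"travel":[0,0,0],"spin":0},
  ],
  gripper=0.5,
)

```text
time_s: 8.92
tcp_pos: [0.6076, 0.1308, 0.1469]
eef_rot: [-179.9, 0.3, -127.6]
contact_force: [-0.3, 0.2, -1.1]
gripper_width: 0.0648
```

send_rows(
  motion=[
    {"travel":[0,0,0],"spin":0},
    {"travel":[0,0,-0.02],"spin":0},
    {"travel":[0,0,-0.03],"spin":0},
    {"travel":[0,0,-0.03],"spin":0},
    {"travel":[0,0,0],"spin":0},
  ],
)

```text
time_s: 9.33
tcp_pos: [0.6061, 0.1295, 0.2287]
eef_rot: [-180.0, 0.1, -127.6]
contact_force: [1.0, 1.2, 1.3]
gripper_width: 0.0657
```

```bash
python3 - <<'E'
from h import *
th=np.radians(-1.9); c=np.array([.604,.0035]); M=np.array([[np.cos(th),-np.sin(th)],[np.sin(th),np.cos(th)]])
print(c+M@[-.095,-.040]); to(*(c+M@[-.095,-.040]))
s,_=r.capture("scene"); cv2.imwrite("pics/s3.png",cv2.resize(s[170:310,220:380],None,fx=4,fy=4,interpolation=cv2.INTER_CUBIC))
E
```

```text
[ 0.50772602 -0.03332827]
pose [0.6061 0.1295 0.2287] [-1.800e+02  1.000e-01 -1.276e+02] F [1.  1.2 1.3] j6 -67.7 tool d [ 0.189  -0.0214 -0.0003]
```

View pics/s3.png

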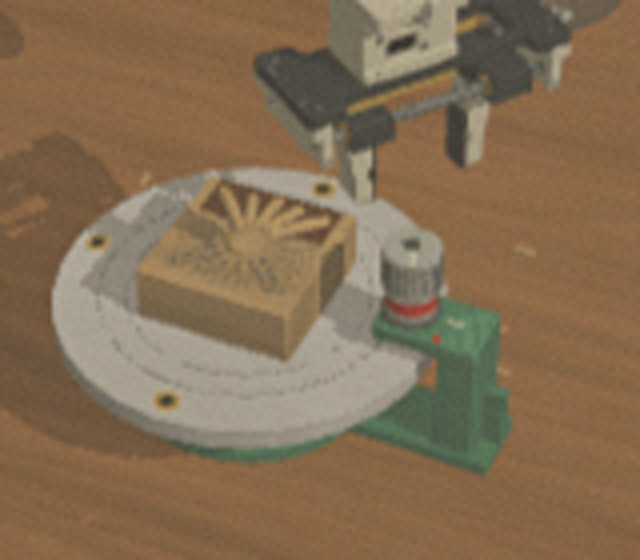

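The red band shows below the collar at (412,303), so it's parked. Next I'll move the shut gripper to the robot-side face.

send_rows(
  motion=[
    {"travel":[0.039,-0.0043,0],"spin":0},
    {"travel":[0.039,-0.0043,0],"spin":0},
    {"travel":[0.039,-0.0043,0],"spin":0},
    {"travel":[0.039,-0.0043,0],"spin":0},
    {"travel":[0.039,-0.0043,0],"spin":0},
  ],
  gripper=-1,
  squeeze=20,
)

```text
time_s: 9.8
tcp_pos: [0.5017, -0.038, 0.222]
eef_rot: [179.8, -0.1, -127.2]
contact_force: [0.1, -1.2, 0.3]
gripper_width: 0.0382
```

send_rows(
  motion=[
    {"travel":[0,0,0],"spin":6.8},
    {"travel":[0,0,0],"spin":6.8},
    {"travel":[0,0,0],"spin":6.8},
    {"travel":[0,0,0],"spin":6.8},
    {"travel":[0,0,0],"spin":6.8},
  ],
)

```text
time_s: 10.22
tcp_pos: [0.4939, -0.0453, 0.2204]
eef_rot: [179.8, -0.3, -162.6]
contact_force: [0.4, -0.6, -0.1]
gripper_width: 0.0051
```

send_rows(
  motion=[
    {"travel":[0,0,0],"spin":6.8},
    {"travel":[0,0,0],"spin":6.8},
    {"travel":[0,0,0],"spin":6.8},
    {"travel":[0,0,0],"spin":0},
  ],
)

```text
time_s: 10.55
tcp_pos: [0.4921, -0.0458, 0.2181]
eef_rot: [179.9, -0.5, 175.6]
contact_force: [0.2, -0.7, -0.4]
gripper_width: 0.0002
```

```bash
python3 - <<'E'
from h import *
to(.507,-.0335,.105)
E
```

```text
pose [ 0.4921 -0.0458  0.2181] [179.9  -0.5 175.6] F [ 0.2 -0.7 -0.4] j6 -111.6 tool d [-0.015   0.0133  0.113 ]
```

send_rows(
  motion=[
    {"travel":[0,0.0045,0.028],"spin":-1},
    {"travel":[0,0.0045,0.028],"spin":-1},
    {"travel":[0,0,0.028],"spin":0},
    {"travel":[0,0,0.02],"spin":0},
    {"travel":[0,0,0.004],"spin":0},
  ],
)

```text
time_s: 10.97
tcp_pos: [0.4929, -0.0362, 0.1077]
eef_rot: [179.8, -0.2, 178.8]
contact_force: [-0.9, 0.3, 0.6]
gripper_width: 0.0002
```

send_rows(
  motion=[
    {"travel":[-0.005,0,0.002],"spin":0},
    {"travel":[-0.01,0,0],"spin":0},
    {"travel":[0,0,0],"spin":0},
  ],
)

```text
time_s: 11.22
tcp_pos: [0.5088, -0.0367, 0.1055]
eef_rot: [179.8, -0.3, 179.2]
contact_force: [1.2, 0.9, 0.6]
gripper_width: 0.0002
```

```bash
cat >> h.py <<'E'
C=np.array([.604,.0035])
def loc(phi,a=-.07,s=-.038,z=.103):
    "tool goal for block angle phi (deg): pusher at (a,s) in block frame"
    t=np.radians(phi-1.9); p=C+[a*np.cos(t)-s*np.sin(t),a*np.sin(t)+s*np.cos(t)]
    st=r.get_state(); q=st["tcp_pos"][:2]-C
    now=np.degrees(np.radians(st["eef_rot"][2])-np.pi)%360
    t0=np.radians(now); print("tool phi",round((now+1.9+180)%360-180,1),"in own frame a,s",np.round([q@[np.cos(t0),np.sin(t0)],q@[-np.sin(t0),np.cos(t0)]],4))
    to(*p,z)
E
python3 - <<'E'
from h import *
loc(0)
E
```

```text
tool phi 1.1 in own frame a,s [-0.0946 -0.0416]
pose [ 0.5088 -0.0367  0.1055] [179.8  -0.3 179.2] F [1.2 0.9 0.6] j6 -108.3 tool d [-0.0239  0.0049  0.0024]
```

send_rows(
  motion=[
    {"travel":[-0.006,0,0],"spin":0},
    {"travel":[-0.006,0,0],"spin":0},
    {"travel":[-0.005,0,0],"spin":0},
    {"travel":[-0.004,0,0],"spin":0},
  ],
)

```text
time_s: 11.55
tcp_pos: [0.5326, -0.0373, 0.1086]
eef_rot: [179.8, -0.2, 179.3]
contact_force: [-11.1, -3.9, 7.3]
gripper_width: 0.0003
```

send_rows(
  motion=[
    {"travel":[-0.003,0,0],"spin":0},
    {"travel":[-0.003,0,0],"spin":0},
  ],
)

```text
time_s: 11.72
tcp_pos: [0.5336, -0.0393, 0.1086]
eef_rot: [180.0, -0.8, 179.2]
contact_force: [-11.7, 0.6, 10.6]
gripper_width: 0.0004
```

```bash
python3 - <<'E'
from h import *
loc(0)
E
```

```text
tool phi 1.1 in own frame a,s [-0.0698 -0.0438]
pose [ 0.5336 -0.0393  0.1086] [180.   -0.8 179.2] F [-11.7   0.6  10.6] j6 -107.2 tool d [0.0008 0.0071 0.0056]
```

send_rows(
  motion=[
    {"travel":[-0.006,-0.002,0.001],"spin":-2},
    {"travel":[-0.006,-0.003,0.001],"spin":-3},
    {"travel":[-0.006,-0.003,0.001],"spin":-3},
  ],
)

```text
time_s: 11.97
tcp_pos: [0.5406, -0.0498, 0.1056]
eef_rot: [179.9, -2.1, -172.7]
contact_force: [-12.9, -1.3, 10.8]
gripper_width: 0.0003
```

```bash
python3 - <<'E'
from h import *
loc(8)
E
```

```text
tool phi 9.2 in own frame a,s [-0.0697 -0.0447]
pose [ 0.5406 -0.0498  0.1056] [ 179.9   -2.1 -172.7] F [-12.9  -1.3  10.8] j6 -97.5 tool d [0.001  0.0082 0.0027]
```

send_rows(
  motion=[
    {"travel":[-0.009,-0.0065,0.0005],"spin":-6},
    {"travel":[-0.009,-0.0065,0.0005],"spin":-6},
    {"travel":[-0.009,-0.0065,0.0005],"spin":-6},
  ],
)

```text
time_s: 12.22
tcp_pos: [0.5592, -0.0667, 0.1035]
eef_rot: [178.9, -3.3, -154.0]
contact_force: [-13.4, -6.2, 11.0]
gripper_width: 0.0007
```

```bash
python3 - <<'E'
from h import *
loc(27)
E
```

```text
tool phi 27.9 in own frame a,s [-0.071  -0.0434]
pose [ 0.5592 -0.0667  0.1035] [ 178.9   -3.3 -154. ] F [-13.4  -6.2  11. ] j6 -76.6 tool d [-0.0004  0.0065  0.0006]
```

send_rows(
  motion=[
    {"travel":[-0.0095,-0.0068,0],"spin":-6.3},
    {"travel":[-0.0095,-0.0068,0],"spin":-6.3},
    {"travel":[-0.0095,-0.0068,0],"spin":-6.3},
    {"travel":[-0.0095,-0.0068,0],"spin":-6.3},
  ],
)

```text
time_s: 12.55
tcp_pos: [0.5941, -0.079, 0.1034]
eef_rot: [176.8, -4.0, -127.6]
contact_force: [-6.6, -13.3, 6.5]
gripper_width: 0.0007
```

```bash
python3 - <<'E'
from h import *
loc(54)
E
```

```text
tool phi 54.3 in own frame a,s [-0.0714 -0.0424]
pose [ 0.5941 -0.079   0.1034] [ 176.8   -4.  -127.6] F [ -6.6 -13.3   6.5] j6 -49.1 tool d [-0.0012  0.0048  0.0006]
```

send_rows(
  motion=[
    {"travel":[-0.0095,-0.0068,0],"spin":-6},
    {"travel":[-0.0095,-0.0068,0],"spin":-6},
    {"travel":[-0.0095,-0.0068,0],"spin":-6},
    {"travel":[-0.0095,-0.0068,0],"spin":-6},
  ],
)

```text
time_s: 12.88
tcp_pos: [0.6309, -0.0747, 0.1029]
eef_rot: [174.8, -3.5, -102.5]
contact_force: [-3.2, -16.3, 3.4]
gripper_width: 0.0005
```

```bash
cat >> h.py <<'E'
def ang(name=None):
    im,d=r.capture("top"); P=cloud("top",d); Z=P[...,2]
    m=(d>0)&(Z>.122)&(Z<.1395)&(np.hypot(P[...,0]-.604,P[...,1]-.0035)<.09)&(cv2.cvtColor(im,cv2.COLOR_BGR2HSV)[...,1]>60)
    print("block rect",m.sum(),cv2.minAreaRect(P[m][:,:2].astype(np.float32)*1000))
    if name: cv2.imwrite(name,cv2.resize(im[110:260,190:350],None,fx=4,fy=4,interpolation=cv2.INTER_CUBIC))
    return im,P
E
python3 - <<'E'
from h import *
loc(78); ang("pics/t4.png")
E
```

```text
tool phi 79.4 in own frame a,s [-0.0706 -0.0431]
pose [ 0.6309 -0.0747  0.1029] [ 174.8   -3.5 -102.5] F [ -3.2 -16.3   3.4] j6 -24.7 tool d [0.0003 0.0069 0.0005]
block rect 1559 ((603.8749389648438, 3.826690673828125), (119.8038101196289, 120.97111511230469), 78.18555450439453)
```

View pics/t4.png

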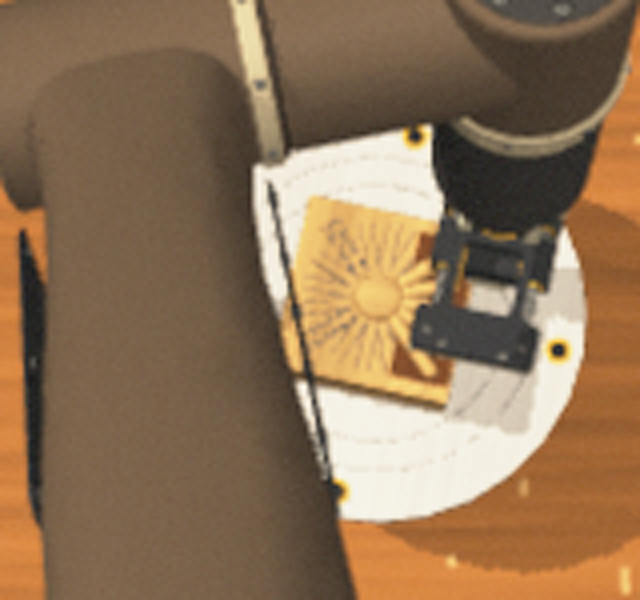

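Block is at (380,295), rotated about 80°, with the fingers on its side. I'll finish with finer pushes.

send_rows(
  motion=[
    {"travel":[-0.009,-0.0065,0],"spin":-6},
    {"travel":[-0.0055,-0.002,0],"spin":-2},
  ],
)

```text
time_s: 13.1
tcp_pos: [0.6439, -0.0681, 0.1026]
eef_rot: [174.3, -3.1, -93.7]
contact_force: [6.3, -14.4, -6.5]
gripper_width: 0.0002
```

```bash
python3 - <<'E'
from h import *
loc(88); ang(); ang()
E
```

```text
tool phi 88.2 in own frame a,s [-0.0689 -0.0443]
pose [ 0.6439 -0.0681  0.1026] [174.3  -3.1 -93.7] F [  6.3 -14.4  -6.5] j6 -16.7 tool d [0.0013 0.0066 0.0003]
block rect 1617 ((603.3663330078125, 4.859584808349609), (117.87586975097656, 119.92498016357422), 89.76219177246094)
block rect 1613 ((603.103271484375, 4.900745391845703), (120.32246398925781, 117.42030334472656), 0.16716481745243073)
```

send_rows(
  motion=[
    {"travel":[0.012,0,0],"spin":0},
    {"travel":[0.015,0,0],"spin":0},
    {"travel":[0.004,0,-0.03],"spin":0},
    {"travel":[0.004,0,-0.035],"spin":0},
    {"travel":[0.004,0,-0.035],"spin":0},
  ],
)

```text
time_s: 13.62
tcp_pos: [0.6471, -0.1075, 0.1983]
eef_rot: [173.4, -3.2, -94.0]
contact_force: [0.8, -0.4, -0.2]
gripper_width: 0.0003
```

```bash
python3 - <<'E'
from h import *
print(r.get_state()["eef_rot"].round(2),r.get_state()["tcp_pos"].round(3))
ang("pics/t5.png"); ang()
E
```

```text
[173.4   -3.17 -93.96] [ 0.647 -0.108  0.198]
block rect 1165 ((603.1013793945312, -10.0770263671875), (119.78106689453125, 88.52735900878906), 0.31538498401641846)
block rect 1141 ((603.22021484375, -10.39919662475586), (119.62525177001953, 88.58153533935547), 0.598820149898529)
```

View pics/t5.png

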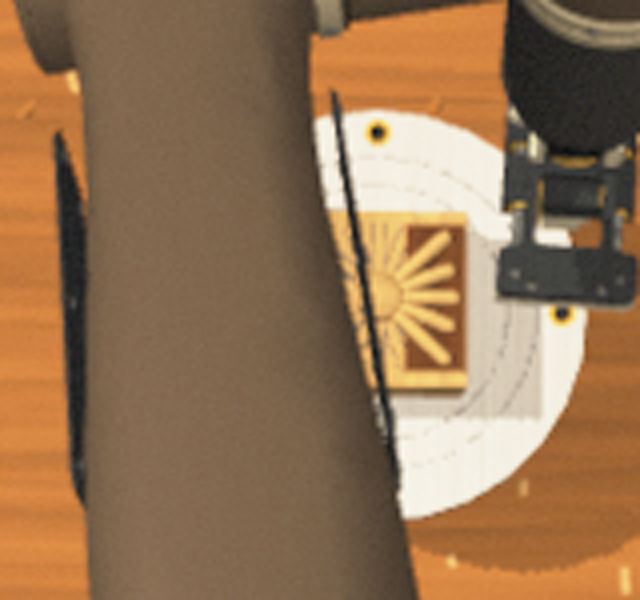

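The bushes at crop (377,132) and (561,313) have both moved about 1.35 px past their starting positions. That puts the table about 1.8° past 90°, and the block rectangle agrees. I'll nudge it back clockwise on the far face, which should also undo some tool tilt.

send_rows(
  motion=[
    {"travel":[0,-0.025,0],"spin":0},
    {"travel":[0,-0.025,0],"spin":0},
    {"travel":[-0.024,-0.023,0],"spin":0},
    {"travel":[-0.024,0,0],"spin":0},
    {"travel":[-0.024,0,0],"spin":0},
  ],
)

```text
time_s: 14.13
tcp_pos: [0.7321, -0.0501, 0.1987]
eef_rot: [174.6, -3.0, -94.5]
contact_force: [0.1, 0.1, 0.5]
gripper_width: 0.0002
```

```bash
python3 - <<'E'
from h import *
to(.710,-.045,.106)
E
```

```text
pose [ 0.7321 -0.0501  0.1987] [174.6  -3.  -94.5] F [0.1 0.1 0.5] j6 -17.0 tool d [-0.0081  0.0136  0.0941]
```

send_rows(
  motion=[
    {"travel":[-0.004,0,0.03],"spin":0},
    {"travel":[-0.004,0,0.03],"spin":0},
    {"travel":[0,0,0.025],"spin":0},
    {"travel":[0,0,0.006],"spin":0},
    {"travel":[0,0,0],"spin":0},
  ],
)

```text
time_s: 14.55
tcp_pos: [0.7265, -0.0443, 0.1058]
eef_rot: [174.9, -2.8, -94.4]
contact_force: [0.7, 1.0, 0.9]
gripper_width: 0.0003
```

```bash
python3 - <<'E'
from h import *
to(.685,-.045,.106)
E
```

```text
pose [ 0.7265 -0.0443  0.1058] [174.9  -2.8 -94.4] F [0.7 1.  0.9] j6 -17.5 tool d [0.0039 0.0411 0.0037]
```

send_rows(
  motion=[
    {"travel":[0,0.012,0],"spin":0},
    {"travel":[0,0.012,0],"spin":0},
    {"travel":[0,0.004,0],"spin":0},
    {"travel":[0,0.002,0],"spin":0},
  ],
)

```text
time_s: 14.88
tcp_pos: [0.6981, -0.0447, 0.112]
eef_rot: [175.0, -2.8, -94.5]
contact_force: [0.7, -0.4, 0.6]
gripper_width: 0.0007
```

send_rows(
  motion=[
    {"travel":[0,0.003,0],"spin":0},
    {"travel":[0,0.003,0],"spin":0},
  ],
)

```text
time_s: 15.05
tcp_pos: [0.6936, -0.0449, 0.1151]
eef_rot: [175.3, -2.8, -94.5]
contact_force: [0.4, 0.3, -0.2]
gripper_width: 0.0006
```

send_rows(
  motion=[
    {"travel":[0,0.003,0.003],"spin":0},
    {"travel":[0,0.002,0.002],"spin":0},
  ],
)

```text
time_s: 15.22
tcp_pos: [0.6889, -0.0448, 0.1121]
eef_rot: [175.4, -2.7, -94.5]
contact_force: [-0.6, 1.2, -0.0]
gripper_width: 0.0001
```

send_rows(
  motion=[
    {"travel":[0,0.002,0.001],"spin":0},
    {"travel":[0,0.002,0.001],"spin":0},
  ],
)

```text
time_s: 15.38
tcp_pos: [0.6845, -0.0446, 0.11]
eef_rot: [175.4, -2.7, -94.5]
contact_force: [0.2, -0.6, -0.2]
gripper_width: 0.0005
```

send_rows(
  motion=[
    {"travel":[0,0.002,0.001],"spin":0},
  ],
)

```text
time_s: 15.47
tcp_pos: [0.6822, -0.0444, 0.1089]
eef_rot: [175.4, -2.7, -94.5]
contact_force: [0.4, 0.0, -0.7]
gripper_width: 0.0003
```

send_rows(
  motion=[
    {"travel":[0,0.002,0.001],"spin":0},
  ],
)

```text
time_s: 15.55
tcp_pos: [0.6803, -0.0443, 0.1079]
eef_rot: [175.4, -2.8, -94.5]
contact_force: [7.0, -1.1, 4.7]
gripper_width: 0.0006
```

send_rows(
  motion=[
    {"travel":[0,0.002,0.001],"spin":0},
  ],
)

```text
time_s: 15.63
tcp_pos: [0.6803, -0.0442, 0.1081]
eef_rot: [175.7, -2.8, -94.5]
contact_force: [8.6, -1.2, 3.3]
gripper_width: 0.0003
```

send_rows(
  motion=[
    {"travel":[0,0.0035,0],"spin":0},
  ],
)

```text
time_s: 15.72
tcp_pos: [0.68, -0.044, 0.1088]
eef_rot: [176.1, -2.7, -94.4]
contact_force: [14.3, -5.9, -10.2]
gripper_width: 0.0001
```

send_rows(
  motion=[
    {"travel":[0,0.0035,0],"spin":0},
  ],
)

```text
time_s: 15.8
tcp_pos: [0.6797, -0.044, 0.1093]
eef_rot: [176.4, -2.7, -94.4]
contact_force: [11.8, -5.7, -9.1]
gripper_width: 0.0005
```

```bash
cat >> h.py <<'E'
def bush(pts=((285,143),(330,189),(282,234))):
    im=np.mean([r.capture("top")[0].astype(float) for _ in range(3)],0).astype(np.uint8)
    g=cv2.resize(im,None,fx=8,fy=8,interpolation=cv2.INTER_CUBIC); S=cv2.cvtColor(g,cv2.COLOR_BGR2HSV)[...,1]; b=cv2.cvtColor(g,cv2.COLOR_BGR2GRAY)
    for u,v in pts:
        s=b[8*(v-5):8*(v+6),8*(u-5):8*(u+6)].astype(float); m=np.clip(170-s,0,None)
        yy,xx=np.indices(s.shape); U=u-5+((m*xx).sum()/m.sum()-3.5)/8; V=v-5+((m*yy).sum()/m.sum()-3.5)/8
        p=ray("top",U,V,.085)[:2]-[.604,.0035]; print("bush px",round(U,2),round(V,2),"r",round(np.hypot(*p)*1e3,1),"ang",round(np.degrees(np.arctan2(p[1],p[0])),2),round(m.sum()/1e4))
E
python3 - <<'E'
from h import *
im0=cv2.imread("pics/top0.png")
import h
cap=r.capture
class Q: pass
# reference on the first picture
def b0(im):
    class F:
        def capture(s,c): return (im,None)
        def __getattr__(s,k): return getattr(r,k)
    h.r=F(); h.bush(); h.r=r
print("ref"); b0(im0); print("now"); h.bush(); h.ang("pics/t6.png")
E
```

```text
ref
bush px 285.34 142.63 r 129.3 ang -1.29 7
bush px 329.96 189.16 r 126.8 ang -91.37 8
bush px 281.83 233.51 r 127.2 ang 177.65 9
now
bush px 287.95 142.1 r 131.3 ang -4.48 29
bush px 329.95 188.3 r 126.8 ang -90.27 6
bush px 282.65 233.47 r 127.0 ang 178.65 7
block rect 1638 ((603.4935302734375, 4.2186279296875), (119.56367492675781, 121.2821044921875), 88.45868682861328)
```

View pics/t6.png

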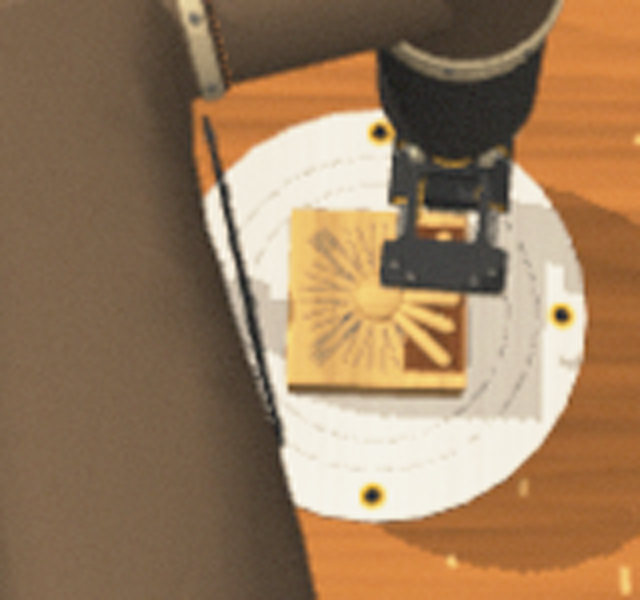

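The right bush is at (561,315) and the rear one at (372,495), so about 1° is left to take back.

send_rows(
  motion=[
    {"travel":[0,0.004,0.0005],"spin":0},
    {"travel":[0,0.004,0.0005],"spin":0},
  ],
)

```text
time_s: 16.17
tcp_pos: [0.6791, -0.0446, 0.1096]
eef_rot: [177.2, -2.8, -94.3]
contact_force: [12.9, -5.6, -7.3]
gripper_width: 0.0008
```

```bash
python3 - <<'E'
from h import *
bush(((330,189),(282,234))); ang()
E
```

```text
bush px 330.02 188.85 r 126.9 ang -90.97 6
bush px 282.08 233.39 r 126.8 ang 177.94 7
block rect 1641 ((603.9041748046875, 4.195774078369141), (119.5287094116211, 121.48648071289062), 88.3736801147461)
```

send_rows(
  motion=[
    {"travel":[0,0.0038,0.0005],"spin":0},
  ],
)

```text
time_s: 16.45
tcp_pos: [0.6788, -0.045, 0.1097]
eef_rot: [177.6, -2.8, -94.3]
contact_force: [10.3, -5.2, -5.9]
gripper_width: 0.0004
```

```bash
python3 - <<'E'
from h import *
bush(((330,189),(282,234))); ang()
E
```

```text
bush px 329.98 189.17 r 126.8 ang -91.38 6
bush px 281.77 233.48 r 127.1 ang 177.57 7
block rect 1655 ((603.7403564453125, 3.8456344604492188), (119.73455810546875, 120.73404693603516), 87.8341293334961)
```

Both bushes now match the starting picture: −91.38 against −91.37, and 177.57 against 177.65. I'll retreat and go back to the collar.

send_rows(
  motion=[
    {"travel":[0,-0.01,0],"spin":0},
    {"travel":[0,-0.02,0],"spin":0},
    {"travel":[0,0,-0.035],"spin":0},
    {"travel":[0,0,-0.04],"spin":0},
    {"travel":[0,0,-0.04],"spin":0},
  ],
)

```text
time_s: 17.07
tcp_pos: [0.7092, -0.0433, 0.2116]
eef_rot: [176.2, -3.0, -94.3]
contact_force: [0.9, -0.4, -0.4]
gripper_width: 0.0001
```

send_rows(
  motion=[
    {"travel":[0,0,0],"spin":6.7},
    {"travel":[0,0,0],"spin":6.7},
    {"travel":[0,0,0],"spin":6.7},
    {"travel":[0,0,0],"spin":6.7},
    {"travel":[0,0,0],"spin":6.7},
  ],
  gripper=1,
)

```text
time_s: 17.48
tcp_pos: [0.7133, -0.0427, 0.2232]
eef_rot: [179.2, -4.1, -129.1]
contact_force: [-0.3, -1.2, -1.0]
gripper_width: 0.0283
```

```bash
python3 - <<'E'
from h import *
to(.608,.131,.23)
E
```

```text
pose [ 0.7133 -0.0427  0.2232] [ 179.2   -4.1 -129.1] F [-0.3 -1.2 -1. ] j6 -52.8 tool d [-0.0679  0.1914 -0.009 ]
```

send_rows(
  motion=[
    {"travel":[-0.0136,0.038,-0.002],"spin":0},
    {"travel":[-0.0136,0.038,-0.002],"spin":0},
    {"travel":[-0.0136,0.038,-0.002],"spin":0},
    {"travel":[-0.0136,0.038,-0.002],"spin":0},
    {"travel":[-0.0136,0.036,0],"spin":0},
  ],
)

```text
time_s: 17.9
tcp_pos: [0.6094, 0.1279, 0.2249]
eef_rot: [179.1, -4.4, -130.3]
contact_force: [-1.0, 1.2, 0.1]
gripper_width: 0.0615
```

send_rows(
  motion=[
    {"travel":[0,0,0],"spin":0},
  ],
)

```text
time_s: 17.98
tcp_pos: [0.6065, 0.1326, 0.2251]
eef_rot: [179.0, -4.3, -130.0]
contact_force: [0.2, -1.3, -0.2]
gripper_width: 0.0684
```

```bash
python3 - <<'E'
from h import *
to(.608,.131,.1436)
E
```

```text
pose [0.6065 0.1326 0.2251] [ 179.    -4.3 -130. ] F [ 0.2 -1.3 -0.2] j6 -70.9 tool d [-0.0059 -0.0035  0.0812]
```

send_rows(
  motion=[
    {"travel":[-0.006,-0.0035,0.02],"spin":-1},
    {"travel":[0,0,0.025],"spin":-1},
    {"travel":[0,0,0.005],"spin":0},
    {"travel":[0,0,0],"spin":0},
  ],
)

```text
time_s: 18.32
tcp_pos: [0.6082, 0.1369, 0.1755]
eef_rot: [179.0, -4.1, -127.6]
contact_force: [0.1, -0.1, 0.1]
gripper_width: 0.0869
```

```bash
python3 - <<'E'
from h import *
to(.608,.131,.1436)
E
```

```text
pose [0.6082 0.1369 0.1755] [ 179.    -4.1 -127.6] F [ 0.1 -0.1  0.1] j6 -68.8 tool d [ 0.0025 -0.004   0.0321]
```

send_rows(
  motion=[
    {"travel":[0.0025,-0.004,0.015],"spin":0},
    {"travel":[0,0,0.015],"spin":0},
    {"travel":[0,0,0.002],"spin":0},
  ],
)

```text
time_s: 18.57
tcp_pos: [0.6092, 0.1306, 0.1457]
eef_rot: [179.1, -4.1, -127.7]
contact_force: [-1.0, -0.8, 0.1]
gripper_width: 0.0875
```

send_rows(
  motion=[
    {"travel":[0,0,0.001],"spin":0},
    {"travel":[0,0,0.001],"spin":0},
    {"travel":[0,0,0.001],"spin":0},
    {"travel":[0,0,0.001],"spin":0},
    {"travel":[0,0,0.001],"spin":0},
  ],
  gripper=-1,
  squeeze=8,
)

```text
time_s: 18.98
tcp_pos: [0.6113, 0.1299, 0.1448]
eef_rot: [179.2, -3.9, -127.8]
contact_force: [-0.5, -0.0, -0.0]
gripper_width: 0.0596
```

send_rows(
  motion=[
    {"travel":[0,0,0.0005],"spin":0},
    {"travel":[0,0,0],"spin":0},
    {"travel":[0,0,0],"spin":0},
    {"travel":[0,0,0],"spin":0},
  ],
)

```text
time_s: 19.32
tcp_pos: [0.6083, 0.1326, 0.1448]
eef_rot: [178.9, -3.8, -127.8]
contact_force: [3.0, -4.1, -2.1]
gripper_width: 0.0418
```

```bash
python3 - <<'E'
from h import *
to(.608,.131,.1436)
E
```

```text
pose [0.6083 0.1326 0.1448] [ 178.9   -3.8 -127.8] F [ 3.  -4.1 -2.1] j6 -68.5 tool d [ 0.0014 -0.0007  0.0013]
```

send_rows(
  motion=[
    {"travel":[0,0,0],"spin":0},
    {"travel":[0,0,0],"spin":0},
    {"travel":[0,0,0],"spin":0},
  ],
  squeeze=50,
)

```text
time_s: 19.57
tcp_pos: [0.6083, 0.1326, 0.1448]
eef_rot: [178.9, -3.8, -127.8]
contact_force: [-1.4, 0.1, 0.5]
gripper_width: 0.0414
```

send_rows(
  motion=[
    {"travel":[0.003,0,0],"spin":0},
    {"travel":[0.004,0,0],"spin":0},
    {"travel":[0.004,0,0],"spin":0},
  ],
)

```text
time_s: 19.82
tcp_pos: [0.6079, 0.1318, 0.1451]
eef_rot: [179.1, -2.8, -127.7]
contact_force: [8.0, 12.1, -9.0]
gripper_width: 0.0412
```

send_rows(
  motion=[
    {"travel":[0.004,0,0.0005],"spin":0},
    {"travel":[0.004,0,0.0005],"spin":0},
    {"travel":[0.004,0,0.0005],"spin":0},
    {"travel":[0.003,0,0],"spin":0},
    {"travel":[0,0,0],"spin":0},
  ],
)

```text
time_s: 20.23
tcp_pos: [0.6084, 0.1326, 0.1449]
eef_rot: [179.4, -1.1, -127.5]
contact_force: [-0.8, -4.2, -1.8]
gripper_width: 0.0411
```

send_rows(
  motion=[
    {"travel":[0,0,-0.004],"spin":0},
    {"travel":[0,0,-0.004],"spin":0},
    {"travel":[0,0,-0.003],"spin":0},
  ],
)

```text
time_s: 20.48
tcp_pos: [0.6082, 0.1325, 0.1517]
eef_rot: [179.3, -1.3, -127.6]
contact_force: [5.7, 1.9, -16.1]
gripper_width: 0.0413
```

Lift is about 17.8 mm. Now I'll turn it back counter-clockwise, with negative spin.

send_rows(
  motion=[
    {"travel":[0,0,-0.001],"spin":-5},
    {"travel":[0,0,-0.0015],"spin":-5},
    {"travel":[0,0,-0.0015],"spin":-5},
  ],
)

```text
time_s: 20.73
tcp_pos: [0.6084, 0.1325, 0.1512]
eef_rot: [178.8, -1.1, -112.3]
contact_force: [4.8, 2.1, -15.7]
gripper_width: 0.0413
```

send_rows(
  motion=[
    {"travel":[0,0,-0.0015],"spin":-5},
    {"travel":[0,0,-0.0015],"spin":-5},
    {"travel":[0,0,-0.0015],"spin":-5},
  ],
)

```text
time_s: 20.98
tcp_pos: [0.6085, 0.1326, 0.1505]
eef_rot: [178.4, -0.8, -96.6]
contact_force: [3.0, 2.2, -14.1]
gripper_width: 0.0412
```

send_rows(
  motion=[
    {"travel":[0,0,-0.0015],"spin":-5},
    {"travel":[0,0,-0.0015],"spin":-5},
  ],
)

```text
time_s: 21.15
tcp_pos: [0.6085, 0.1328, 0.1501]
eef_rot: [178.2, -0.4, -86.2]
contact_force: [3.4, 0.6, -15.4]
gripper_width: 0.0415
```

send_rows(
  motion=[
    {"travel":[0,0,-0.002],"spin":-5},
    {"travel":[0,0,-0.0018],"spin":-5},
    {"travel":[0,0,-0.0018],"spin":-5},
  ],
)

```text
time_s: 21.4
tcp_pos: [0.6083, 0.1329, 0.1505]
eef_rot: [177.9, 0.2, -70.6]
contact_force: [3.8, 1.6, -14.1]
gripper_width: 0.0414
```

send_rows(
  motion=[
    {"travel":[0,0,-0.002],"spin":-5},
    {"travel":[0,0,-0.0015],"spin":-4},
    {"travel":[0,0,-0.0015],"spin":-3},
  ],
)

```text
time_s: 21.65
tcp_pos: [0.608, 0.1328, 0.1503]
eef_rot: [177.9, 0.8, -58.1]
contact_force: [4.0, 0.8, -15.1]
gripper_width: 0.0414
```

```bash
python3 - <<'E'
from h import *
to(.608,.131,.1436); print(r.get_state()["moment"].round(2))
E
```

```text
pose [0.608  0.1328 0.1503] [177.9   0.8 -58.1] F [  4.    0.8 -15.1] j6 2.5 tool d [0.0016 0.0007 0.0067]
[ 0.25 -2.69 -0.86]
```

send_rows(
  motion=[
    {"travel":[0,0,0.002],"spin":0},
    {"travel":[0,0,0.003],"spin":0},
    {"travel":[0,0,0.003],"spin":0},
  ],
)

```text
time_s: 21.9
tcp_pos: [0.6081, 0.1328, 0.1394]
eef_rot: [177.9, 0.9, -58.4]
contact_force: [2.7, 1.3, -9.9]
gripper_width: 0.0417
```

send_rows(
  motion=[
    {"travel":[0,0,0.002],"spin":0},
    {"travel":[0,0,0.002],"spin":0},
  ],
)

```text
time_s: 22.07
tcp_pos: [0.6081, 0.1328, 0.1346]
eef_rot: [177.9, 0.9, -58.5]
contact_force: [2.6, 1.3, -8.8]
gripper_width: 0.0414
```

The pin has passed the plate surface: lift is about 0.7 mm and the spring is still pulling. I'll let it down fully and release.

send_rows(
  motion=[
    {"travel":[0,0,0.0015],"spin":0},
    {"travel":[0,0,0.001],"spin":0},
  ],
)

```text
time_s: 22.23
tcp_pos: [0.6083, 0.1327, 0.1342]
eef_rot: [178.0, 0.8, -58.4]
contact_force: [-1.9, 1.8, -0.9]
gripper_width: 0.0412
```

send_rows(
  motion=[
    {"travel":[0,0,0],"spin":0},
    {"travel":[0,0,0.0005],"spin":0},
    {"travel":[0,0,0.0005],"spin":0},
    {"travel":[0,0,0.0005],"spin":0},
    {"travel":[0,0,0],"spin":0},
  ],
  gripper=0.6,
)

```text
time_s: 22.65
tcp_pos: [0.6078, 0.1319, 0.1355]
eef_rot: [178.0, 0.7, -58.4]
contact_force: [-0.7, -0.1, -0.4]
gripper_width: 0.0678
```

send_rows(
  motion=[
    {"travel":[0,0,0],"spin":0},
    {"travel":[0,0,-0.02],"spin":0},
    {"travel":[0,0,-0.03],"spin":0},
    {"travel":[0,0,-0.035],"spin":0},
    {"travel":[0,0,-0.035],"spin":0},
  ],
)

```text
time_s: 23.07
tcp_pos: [0.6075, 0.1306, 0.25]
eef_rot: [176.9, 0.9, -58.5]
contact_force: [1.7, 0.8, -0.3]
gripper_width: 0.0702
```

```bash
python3 - <<'E'
from h import *
to(.45,-.15,.25); bush(((330,189),(282,234)))
_,P=ang(); 
s,_=r.capture("scene"); cv2.imwrite("pics/s7.png",cv2.resize(s[170:310,220:380],None,fx=4,fy=4,interpolation=cv2.INTER_CUBIC))
E
```

```text
pose [0.6075 0.1306 0.25  ] [176.9   0.9 -58.5] F [ 1.7  0.8 -0.3] j6 2.2 tool d [0.1569 0.2807 0.0127]
bush px 330.01 189.31 r 127.0 ang -91.56 9
bush px 281.72 233.5 r 127.2 ang 177.51 7
block rect 1967 ((603.6657104492188, 3.8600120544433594), (119.73393249511719, 120.57745361328125), 87.9472885131836)
```

View pics/s7.png

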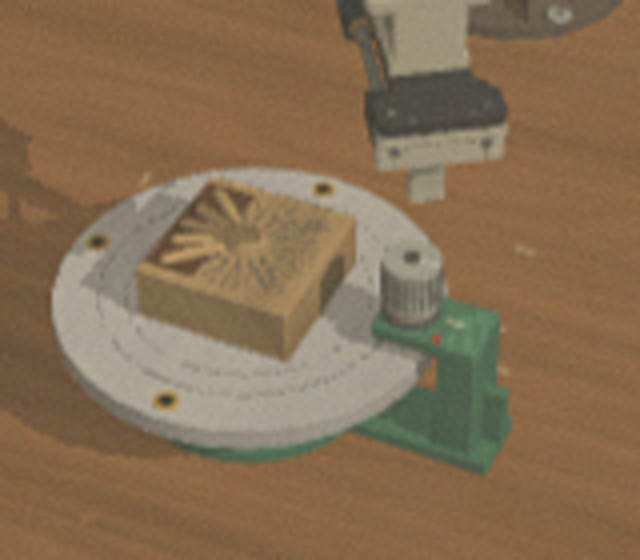

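The red band is gone and the collar top sits at the same place as before the lift, at (412,250). The carved side has moved a quarter turn. One numeric height check against the earlier pictures, then I'll hand in.

```bash
python3 - <<'E'
from h import *
f=lambda n:np.float32(cv2.imread(f"pics/{n}.png",0)[232:325,372:452])
w_=cv2.createHanningWindow((80,93),cv2.CV_32F)
for n in("s3","s7"): print(n,cv2.phaseCorrelate(f("s2"),f(n),w_))
for n in("s2","s3","s7"):
    h=cv2.cvtColor(cv2.imread(f"pics/{n}.png")[280:330,385:440],cv2.COLOR_BGR2HSV); print(n,"red px",((h[...,0]<8)&(h[...,1]>150)).sum())
r.capture("top")
for t in["mallet","offcut","gouge"]: print(t,find("top",t,n=1))
r.close_job()
E
```

```text
s3 ((-0.02676367265901547, -12.013507975653908), 0.2960815394918124)
s7 ((-0.1355579692621447, -0.05244984635378103), 0.878800018876791)
s2 red px 0
s3 red px 198
s7 red px 0
mallet [([0.6076, -0.4008, -0.0011], 0.71)]
offcut [([0.4634, -0.4026, 0.0034], 0.89)]
gouge []
the job is handed in; nothing more can be done
```

The job is done and handed in: the turntable is locked a quarter turn counter-clockwise from where it started, with the pin home in the next hole. It took about 23 s of the 72 s allowed.

- **What I did:** I lifted the collar about 16 mm, turned it clockwise to its stop and let it seat on the park position. I then pushed the block round on its robot-side face. It went about 1.8° too far, so I nudged it back clockwise on the far face. Finally I lifted the collar, turned it back to its stop and let it down.
- **Turntable angle:** after I let the collar down, the two index holes I could see were within about 0.2° of their starting-pattern positions, and the block's outline agreed.
- **Collar:** it is back within 0.1 pixel of its home position in the crop; when parked it showed about 12 pixels higher. No red band shows, and the gripper was open and clear when I handed in.
- **Not confirmed:** I didn't push the turntable to test the lock. The detectors found the mallet and the offcut within about 5 mm of where they started. They missed the gouge in the last picture, but the arm never went near it.

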